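# Pry open the make-up case and hang the spatula back

### The job

The cover of the black make-up case is shut too tight for fingers. Pick up the spatula, slip its blade into the notch in its front wall, the side facing the robot, lever the cover up and push it with the spatula until it stands open upright or further, keeping the gripper itself off the case. Then hang the spatula by the wire loop at its handle's end on the peg of the wooden stand, blade dangling freely and at rest, and leave the other things on the table where they are.

Things in the scene. Friction and masses are not known exactly. Their poses are not given: they have to be found in the camera images.
- spatula: Loose spatula of about 70 g, lying on the table, always the same side up. Wooden handle 90 long (x -45..+45), 16 wide, 18 tall; flat steel blade 24 wide, 2.5 thick, x +45..+125, its mid-plane 9 mm above the underside; steel wire loop behind the handle. Origin: centre of the handle's underside; x towards the blade tip, z up.
- spatula_eye (a point): Centre of the spatula's wire loop, at (-57, 0, 14.2) mm in the spatula frame. The loop is 18 mm wide inside and 28 outside, of 5 mm wire, and stands upright: the axis through it is the spatula's y axis (either side may go on first). Let go with the blade level or slanting, it swings down and settles within some 4 s.
- spatula_tip (a point): Middle of the blade's end, at (125, 0, 9) mm in the spatula frame. The spatula's centre of mass lies about 95 mm behind it; gripped on the handle at 100 N or so it does not turn between the pads.
- case: Black make-up case fixed on the table, 120 deep (x), 170 wide (y), 57 mm high plus a 6 mm cover. Origin: centre of its underside; x from the front to the hinge side, which is turned away from the robot. The front wall (x -60..-54) has a notch in the middle, 70 wide, from z = 50 up to the cover's underside at z = 57 (shut). Behind the notch it is hollow down to z = 32.
- notch (a point): Centre of the notch's mouth on the outside of the front wall, at (-60, 0, 53.5) mm in the case frame.
- cover_hinge (a point): Middle of the cover's hinge line, at (60, 0, 57) mm in the case frame, level with the cover's underside; the line runs along the case's y. The cover is a flat plate 120 deep, 170 wide, 6 thick, its front edge flush with the front wall.
- cover (a joint): Opening angle of the cover, rad: 0 shut (it may start up to 0.04 ajar), 1.57 upright, 1.95 the stop. The hinge is stiff: the cover stays at any angle; about 2 to 3 N under its front part lifts it.
- stand: Wooden stand fixed on the table. Base 120 (x -50..+70) by 100 (y) by 12 mm; a square post of 18 mm (x 0..18, y -9..+9) up to z = 257 mm; one steel peg. Origin: at table height below the middle of the post's front face; x points from the peg's side backwards through the post. The peg's side faces the robot. Stand and spatula start left and right of the case, either way round.
- peg_root (a point): Where the peg's axis leaves the post's front face, at (0, 0, 240) mm in the stand frame.
- peg_tip (a point): Free end of the peg's axis, at (-58.7, 0, 252.5) mm in the stand frame: the straight peg, 7 mm thick, 60 mm long, rises 12 degrees to its free end.
- brush_a: Bystander: black make-up brush, 170 mm long, lying far left. Origin: centre of its underside.
- brush_b: Bystander: wooden make-up brush, 160 mm long, lying far right. Origin: centre of its underside.
- compact: Bystander: round grey compact, 70 mm across, 16 mm high. Origin: centre of its underside.
- jar: Bystander: glass jar, 56 mm across, 50 mm high. Origin: centre of its underside.
- lotion: Bystander: white bottle, 44 mm across, 130 mm high. Origin: centre of its underside.
- lipstick: Bystander: upright lipstick tube, 22 mm across, 70 mm high. Origin: centre of its underside.
- palette: Bystander: flat black palette, 80 x 130 x 14 mm, lying far right. Origin: centre of its underside.

How it is judged:
By the outcome, as a careful person would: the job done as asked, in the order asked, and still so for the second after the job is handed in, with the robot touching nothing.
It also fails if it takes over 72 s, if anything falls off the work surface, if the arm or the gripper's body presses on something with over 40 N, if the wrist force passes 120 N, or if a joint passes its speed limit or range.

### The arm

A 6-joint arm with a two-finger parallel gripper is mounted at the origin on the work surface. World frame = base frame: x ahead of the robot, y to its left, z up, the work surface at z = 0. Lengths are in m, angles in rad, forces in N, time in s.
With the tool pointing down it reaches from about 0.25 to 0.725 m from the base axis. Payload 4 kg.
Tool frame: the origin (TCP) lies at the very end of the fingers, on their centre line; the grasp point (between the pads) lies 19 mm behind it; z points along the fingers, y is the line along which they close (so a half turn about z gives the same grasp; the last joint's range is limited). The gripper opens to 85 mm and grips with 20 to 120 N. Pads are 22 mm wide; open, the fingers measure 114 mm over their backs; the gripper's body (76 mm by 85 mm) begins 54 mm behind the grasp point. The pads swing forward as they close: fully open they stand 13 mm farther back than shut.
Start: joints at [1.27, 0.241, 0.005, 1.335, 0, 1.571], TCP at [0.148, 0.478, 0.231] pointing down, gripper open.
Joint ranges: [-2.72, 2.72], [-1.05, 1.87], [-1.09, 1.28], [-1.99, 2.15], [-1.42, 1.44], [-3.14, 3.14]. Speed limits (rad/s): [2.79, 2.79, 3.14, 3.14, 3.14, 3.14].

### API

Orientations are given as a unit quaternion [x, y, z, w].
In Python, from workcell import * gives the robot as it stands. The module is installed in compiled form; this text tells all that it offers.
- The arm moves only by the tool send_rows, never from a script. Its argument "steps" is text: rows parted by semicolons, each of 7 numbers parted by spaces: the opening, from -1 (shut) to 1 (fully open), then the shift along the world's x, y, z in m, then the turn, a rotation vector about the world's x, y, z in rad. A call has exactly 5 rows; each row shifts and turns the commanded pose from where the row before left it; what a row does not reach is not made up. A row lasts 1/12 s, in which the tool goes at most 41.7 mm and 7.16 degrees, less where a joint would pass 70% of its speed; a pose out of reach is approached as far as the arm can. A call is refused whole if a number of a shift passes 0.0417 or a number of a turn 0.125, either way. A call with a gripper value outside its range is refused whole. The fingers move at their own pace and stop on an object; the grip force is fixed at half the most. Time passes only in rows, so rows that do not move let the fingers close, or fill a call up. It gives the time, the measured TCP pose, the force, the opening and the grip force at its end, in the units of the state.
- get_obs(): the state, without advancing time (a new reading comes with each control period).
- camera(name): name is "scene" or "top" or "wrist"; returns a dict with "frame" (400x640x3 uint8, red, green, blue), "range_z" (400x640 float32, m along the optical axis (not along the pixel's ray), 0 where there is no reading), "camera_matrix" (3x3 intrinsics, pixels), "k1" (the pictures are not rectified: a ray, as slopes to the right and down, at radius r is drawn at 1 + k1 r^2 times it, then the intrinsics apply), "extrinsics" (4x4, takes a point from world to camera coordinates); the wrist camera has in their place "T_tool_cam" (4x4, takes a point from camera to tool coordinates, whose origin is the TCP and whose axes are the flange's). Camera axes: x right, y down, z forward; pixel columns grow to the right and rows downward; lengths in m; the calibration is good to about 2 mm. A picture is of the moment at which its call begins: read the wrist's pose just before it.
- job_done(): hands the job in; it is judged then, once.
The state is a dict: "clock": time; "joint_pos": joint angles; "joint_vel": joint speeds; "tau": joint torques, N m; "eef_pos": TCP position; "tool_rot": TCP orientation; "ft_force": force on the tool from outside, world axes, zero at the start; "ft_torque": the same for the moment, N m; "grip_width": finger opening in m; "grasp_force": force on a finger pad.
Only numpy, scipy, OpenCV 4.12 (cv2) and the standard library are available. Lean on these libraries where they do the work, as an engineer would, in place of code of your own. Each camera call takes 0.05 s, during which the arm holds its last target. There are 200 camera calls.

## Working session

There is one attempt and no reset: what is moved stays moved. The work goes in short steps, Python scripts to look and compute and a tool call to move; the robot and the scene stay as the last step left them, time stands still between calls to the robot, and variables do not carry over. Pictures are saved under pics/ and viewed, at most 10 in all, crops included, and the job is handed in when it is done.

Besides the shell and the picture viewer there is one more tool, called after "Emit:" as a command line: name --argument value ..., lists and objects as JSON in quotes. send_rows: Moves the arm, as the interface text tells. Its arguments: {"type":"object","properties":{"steps":{"type":"string"}},"required":["steps"]}

```bash
mkdir -p pics; python3 - <<'E'
from workcell import *
import cv2,numpy as np
o=get_obs();print({k:np.round(v,3) for k,v in o.items()})
for n in("scene","top"):
    c=camera(n);np.savez(f"pics/{n}0.npz",**c);cv2.imwrite(f"pics/{n}0.png",c["frame"][:,:,::-1]);print(n,c["camera_matrix"],c["k1"],c["extrinsics"].round(3))
E
```

```text
{'clock': np.float64(0.0), 'joint_pos': array([ 1.27 ,  0.241,  0.004,  1.335, -0.   ,  1.571]), 'joint_vel': array([ 0.001,  0.001, -0.001, -0.001, -0.001, -0.   ]), 'tau': array([ 2.0000e-03, -3.7231e+01,  2.5241e+01,  1.7000e-02,  0.0000e+00,
        0.0000e+00]), 'eef_pos': array([0.148, 0.477, 0.23 ]), 'tool_rot': array([ 0.15 ,  0.989, -0.001, -0.   ]), 'ft_force': array([ 0.122, -0.027,  0.285]), 'ft_torque': array([-0.003,  0.013, -0.004]), 'grasp_force': np.float64(0.0), 'grip_width': np.float64(0.085)}
scene [[476.95919154   0.         314.85134837]
 [  0.         476.95919154 195.20332268]
 [  0.           0.           1.        ]] -0.08741722881614278 [[ 0.285  0.959 -0.002 -0.169]
 [ 0.577 -0.173 -0.798 -0.189]
 [-0.765  0.226 -0.603  1.758]
 [ 0.     0.     0.     1.   ]]
top [[443.41119749   0.         316.7940769 ]
 [  0.         443.41119749 201.90961663]
 [  0.           0.           1.        ]] -0.02484600405895983 [[-0.006 -1.    -0.005 -0.014]
 [-0.992  0.006 -0.129  0.559]
 [ 0.129  0.004 -0.992  1.295]
 [ 0.     0.     0.     1.   ]]
```

View pics/scene0.png

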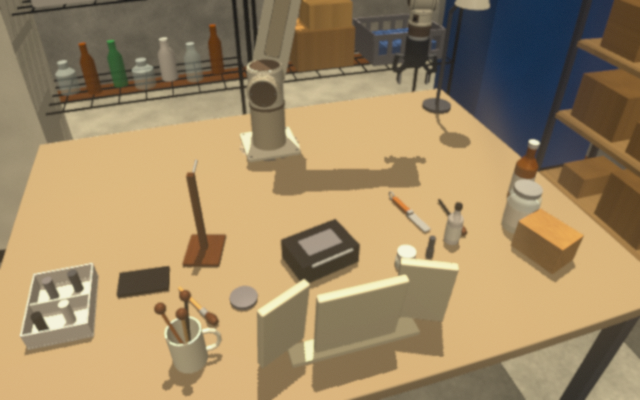

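View pics/top0.png

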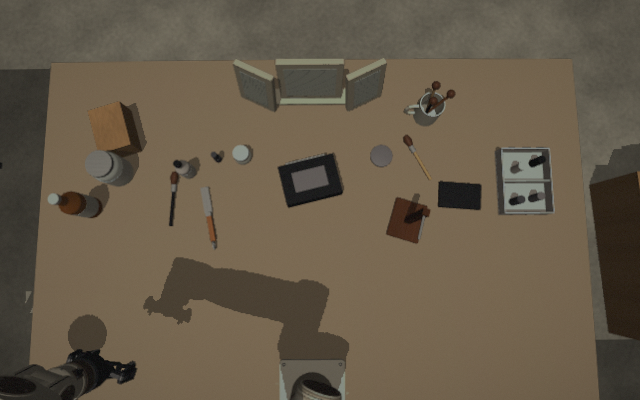

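Scene: spatula at about (209,218) in the top view, blade pointing away from the robot. Case at (310,180), stand at (407,220), lotion at (180,165), brush_a at (173,200).

```bash
cat > h.py <<'E'
import numpy as np,cv2
from scipy.spatial.transform import Rotation as R
def undist(c,uv):
    # given model: drawn = ray*(1+k1 r^2)
    return cv2.undistortPoints(np.float64(uv).reshape(-1,1,2),c["camera_matrix"],np.array([float(c["k1"]),0,0,0])).reshape(-1,2)
def T_wc(c,obs=None):
    if "extrinsics" in c: return np.linalg.inv(c["extrinsics"])
    T=np.eye(4);T[:3,:3]=R.from_quat(obs["tool_rot"]).as_matrix();T[:3,3]=obs["eef_pos"];return T@c["T_tool_cam"]
def plane(c,uv,z,obs=None):
    T=T_wc(c,obs);s=undist(c,uv);d=np.c_[s,np.ones(len(s))]@T[:3,:3].T
    return T[:3,3]+d*((z-T[2,3])/d[:,2])[:,None]
def cloud(c,obs=None):
    h,w=c["range_z"].shape;v,u=np.mgrid[:h,:w];s=undist(c,np.c_[u.ravel(),v.ravel()])
    p=np.c_[s,np.ones(len(s))]*c["range_z"].reshape(-1,1);T=T_wc(c,obs)
    return (p@T[:3,:3].T+T[:3,3]).reshape(h,w,3)
def project(c,P,obs=None):
    T=np.linalg.inv(T_wc(c,obs));q=np.atleast_2d(P)@T[:3,:3].T+T[:3,3];s=q[:,:2]/q[:,2:]
    s=s*(1+float(c["k1"])*(s**2).sum(1,keepdims=True));K=c["camera_matrix"]
    return s*[K[0,0],K[1,1]]+[K[0,2],K[1,2]]
E
python3 - <<'E'
from h import *
c=dict(np.load("pics/top0.npz"));P=cloud(c);z=P[...,2]
print("table z",np.median(z[240:260,380:420]),z[240:260,380:420].std())
def rect(m,box):
    q=np.zeros_like(m);x0,x1,y0,y1=box;q[y0:y1,x0:x1]=m[y0:y1,x0:x1]
    p=P[q][:,:2].astype(np.float32);r=cv2.minAreaRect(p*1000);return len(p),np.round(r[0],1),np.round(r[1],1),round(r[2],1),np.round(p.mean(0),4)
print("case top",rect((z>.052)&(z<.075),(265,355,140,215)),np.median(z[175:185,305:315]))
print("base",rect((z>.006)&(z<.03),(375,440,190,250)))
print("post",rect((z>.2),(375,450,180,250)))
hsv=cv2.cvtColor(c["frame"],cv2.COLOR_RGB2HSV)
m=np.zeros(z.shape,bool);m[180:255,195:225]=1
print("hsv handle",hsv[225,209:215].tolist(),"blade",hsv[200,204:212].tolist(),"table",hsv[230,240])
for n,mm in(("handle",m&(hsv[...,1]>150)),("blade",m&(hsv[...,1]<60))):
    v,u=np.nonzero(mm);p=plane(c,np.c_[u,v],.018 if n=="handle" else .01)
    r=cv2.minAreaRect((p[:,:2]*1000).astype(np.float32));d=np.linalg.svd(p[:,:2]-p[:,:2].mean(0))[2][0] if len(p)>2 else 0
    print(n,len(p),r,p.mean(0),np.degrees(np.arctan2(d[1],d[0])))
f=c["frame"][:,:,::-1]
a=cv2.resize(f[175:260,160:260],(470,400),interpolation=2)
b=cv2.resize(f[190:260,370:440],(320,320),interpolation=2)
o=np.zeros((400,800,3),np.uint8);o[:,:470]=a;o[:320,475:795]=b;cv2.imwrite("pics/crop1.png",o)
s=dict(np.load("pics/scene0.npz"));Q=cloud(s)
q=Q[150:275,170:230].reshape(-1,3)
for lo,hi in((.258,.4),(.235,.256),(.1,.23)):
    k=q[(q[:,2]>lo)&(q[:,2]<hi)&(q[:,0]>.2)];print("scene stand",lo,len(k),k.mean(0).round(4) if len(k) else "",k.min(0).round(3) if len(k) else "",k.max(0).round(3) if len(k) else "")
E
```

```text
table z -0.0004653440040782719 0.10694713401824694
case top (2367, array([629.9,   5.5]), array([126.8, 170.4]), 13.8, array([0.6275, 0.0052], dtype=float32)) 0.06469215658931904
base (1076, array([ 513.8, -291.6]), array([187.8, 187.5]), 83.5, array([ 0.5069, -0.2841], dtype=float32))
post (178, array([ 426.3, -172.7]), array([ 63.7, 303.2]), 26.3, array([ 0.4825, -0.2639], dtype=float32))
hsv handle [[12, 153, 122], [12, 155, 120], [12, 158, 123], [12, 150, 100], [11, 121, 61], [16, 88, 67]] blade [[23, 26, 118], [22, 24, 119], [19, 24, 117], [20, 25, 121], [23, 26, 120], [23, 26, 118], [18, 35, 96], [17, 76, 87]] table [ 17  81 123]
handle 107 ((482.93682861328125, 303.8946228027344), (72.90057373046875, 13.428962707519531), 10.887316703796387) [0.48249695 0.30385327 0.018     ] -168.61754551880168
blade 271 ((516.9614868164062, 311.84576416015625), (194.90219116210938, 26.713912963867188), 11.507803916931152) [0.55636347 0.32037661 0.01      ] -169.250895477272
scene stand 0.258 1 [ 0.5049 -0.2989  0.2581] [ 0.505 -0.299  0.258] [ 0.505 -0.299  0.258]
scene stand 0.235 124 [ 0.495  -0.2861  0.2483] [ 0.437 -0.302  0.235] [ 0.518 -0.267  0.256]
scene stand 0.1 375 [ 0.5119 -0.29    0.1672] [ 0.496 -0.302  0.101] [ 0.519 -0.279  0.23 ]
```

View pics/crop1.png

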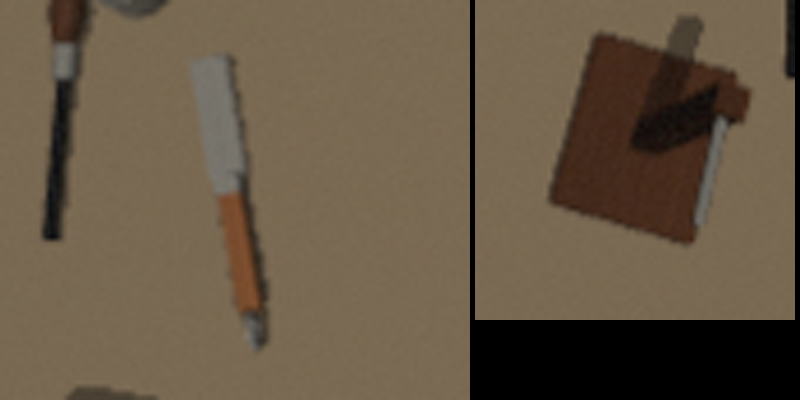

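Crop: handle runs from about (228,195) to (250,310) with the loop at (255,330). The stand's peg shows as a light bar from (722,118) to (700,225), pointing at the robot. I'll move over the spatula for a closer look.

Emit:
send_rows --steps "1 0.033 -0.017 0 0 0 0.05;1 0.033 -0.017 0 0 0 0.05;1 0.033 -0.017 0 0 0 0.05;1 0.033 -0.017 0 0 0 0.05;1 0.033 -0.017 0 0 0 0.05"

```text
clock: 0.52
eef_pos: [0.3141, 0.3914, 0.2309]
tool_rot: [0.024, 1.0, -0.0, -0.0]
ft_force: [-0.9, 0.8, 0.0]
grip_width: 0.0855
grasp_force: 0.0
```

Emit:
send_rows --steps "1 0.033 -0.017 0 0 0 0.05;1 0.033 -0.017 0 0 0 0.05;1 0.033 -0.017 0 0 0 0.05;1 0.033 -0.017 0 0 0 0.05;1 0 0 0 0 0 0.05"

```text
clock: 0.93
eef_pos: [0.4503, 0.3211, 0.2303]
tool_rot: [-0.097, 0.995, -0.001, 0.001]
ft_force: [-0.7, 1.4, -0.0]
grip_width: 0.0851
grasp_force: 0.0
```

```bash
python3 - <<'E'
from workcell import *
from h import *
o=get_obs();c=camera("wrist");np.savez("pics/w1.npz",**c,**{"o_"+k:v for k,v in o.items()})
print(o["clock"],o["eef_pos"].round(4),R.from_quat(o["tool_rot"]).as_matrix().round(3).tolist(),o["joint_pos"].round(3))
cv2.imwrite("pics/w1.png",c["frame"][:,:,::-1])
t=dict(np.load("pics/top0.npz"));P=cloud(t);z=P[...,2]
q=np.zeros(z.shape,bool);q[140:215,265:355]=1
p=P[q&(z>.060)&(z<.07)];print("case",cv2.minAreaRect((p[:,:2]*1000).astype(np.float32)),np.median(p[:,2]))
X=lambda x,y:[370+(x-475)/4.571-.4,190+y/4.571-.4]
print("base corners",plane(t,[X(598,33),X(550,203),X(692,243)],.012).round(4).tolist())
print("peg tip",plane(t,[X(700,225)],.2525).round(4),"root",plane(t,[X(722,118)],.243).round(4))
E
```

```text
0.9333 [0.4503 0.3211 0.2303] [[-0.981, -0.193, 0.002], [-0.193, 0.981, -0.002], [-0.001, -0.002, -1.0]] [ 0.621  0.347  0.148  1.371 -0.003  0.426]
case ((629.0036010742188, 5.3911895751953125), (125.33667755126953, 169.83485412597656), 13.587430953979492) 0.0643291713914429
base corners [[0.5767, -0.261, 0.012], [0.4632, -0.2259, 0.012], [0.4362, -0.3192, 0.012]]
peg tip [[ 0.4372 -0.2708  0.2525]] root [[ 0.4965 -0.2871  0.243 ]]
```

View pics/w1.png

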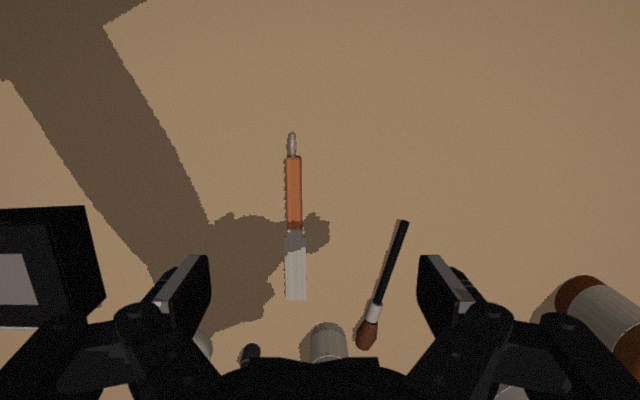

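Wrist view: the handle runs from (293,156) to (294,230), the blade tip is at (295,300) and the loop at (292,133). The brush is well clear.

```bash
python3 - <<'E'
from h import *
c=dict(np.load("pics/w1.npz"));o={k[2:]:v for k,v in c.items() if k[:2]=="o_"}
hsv=cv2.cvtColor(c["frame"],cv2.COLOR_RGB2HSV)
m=np.zeros(hsv.shape[:2],bool);m[120:235,283:306]=1
h=m&(hsv[...,1]>140);v,u=np.nonzero(h)
p=plane(c,np.c_[u,v],.018,o)[:,:2]
print("handle",len(p),cv2.minAreaRect((p*1000).astype(np.float32)))
e=plane(c,[[295,300],[294.5,231]],.010,o);l=plane(c,[[292.5,131.5]],.0142,o);print("tip",e,"loop end",l)
P=cloud(c,o);k=P[h];print("handle depth cloud",np.median(k,0)); print("table z",np.median(P[150:200,400:500,2]))
E
```

```text
handle 1045 ((480.66094970703125, 305.7673645019531), (77.99945831298828, 15.398297309875488), 11.489274024963379)
tip [[0.61101321 0.33086517 0.01      ]
 [0.52533236 0.31481656 0.01      ]] loop end [[0.41860237 0.29356387 0.0142    ]]
handle depth cloud [0.47915715 0.30580093 0.01772295]
table z -0.00010940303696688192
```

Emit:
send_rows --steps "1 0.023 -0.006 -0.03 0 0 0;1 0.023 -0.006 -0.035 0 0 0;1 0 0 -0.035 0 0 0;1 0 0 -0.035 0 0 0;1 0 0 -0.035 0 0 0"

```text
clock: 1.4
eef_pos: [0.49, 0.3126, 0.06]
tool_rot: [-0.099, 0.995, -0.0, -0.0]
ft_force: [0.3, -0.5, 0.3]
grip_width: 0.0855
grasp_force: 0.0
```

Emit:
send_rows --steps "1 0 0 0 0 0 0;1 0 0 0 0 0 0;1 0 0 0 0 0 0;1 0 0 0 0 0 0;1 0 0 0 0 0 0"

```text
clock: 1.82
eef_pos: [0.4924, 0.314, 0.0648]
tool_rot: [-0.1, 0.995, 0.001, 0.002]
ft_force: [0.3, -1.1, -0.0]
grip_width: 0.0854
grasp_force: 0.0
```

```bash
python3 - <<'E'
from workcell import *
from h import *
for i in range(3):
    o=get_obs();c=camera("wrist")
    hsv=cv2.cvtColor(c["frame"],cv2.COLOR_RGB2HSV);P=cloud(c,o)
    h=(hsv[...,1]>140)&(P[...,2]>.01)&(P[...,2]<.03)&(np.hypot(P[...,0]-.488,P[...,1]-.307)<.06)
    v,u=np.nonzero(h);p=plane(c,np.c_[u,v],.018,o)[:,:2]
    print(o["eef_pos"].round(4),len(p),cv2.minAreaRect((p*1000).astype(np.float32)),"z",np.median(P[h][:,2]))
cv2.imwrite("pics/w2.png",c["frame"][:,:,::-1])
E
```

```text
[0.4924 0.314  0.0648] 3572 ((481.3621826171875, 305.86279296875), (78.1568603515625, 15.166462898254395), 11.503623008728027) z 0.01782665039490662
[0.4922 0.3138 0.0645] 3556 ((481.31805419921875, 305.7500915527344), (78.66206359863281, 14.975621223449707), 11.500164031982422) z 0.017827400978020186
[0.4919 0.3135 0.064 ] 3595 ((481.35479736328125, 305.978515625), (78.5888442993164, 15.36328411102295), 11.418854713439941) z 0.017820258510977155
```

View pics/w2.png

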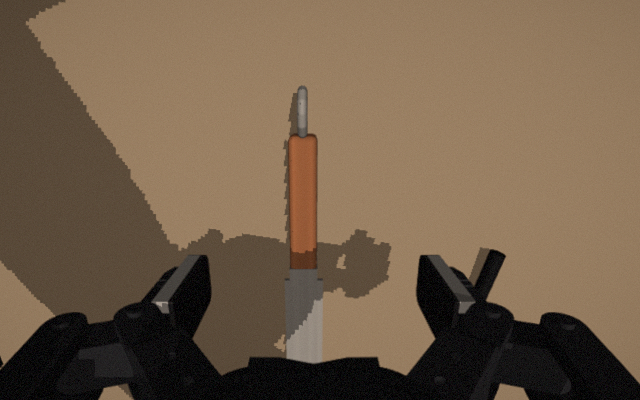

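Emit:
send_rows --steps "1 0.003 -0.002 -0.02 0 0 0;1 0.002 -0.001 -0.02 0 0 0;1 0 0 -0.014 0 0 0;1 0 0 0 0 0 0;1 0 0 0 0 0 0"

```text
clock: 2.38
eef_pos: [0.4953, 0.3093, 0.0077]
tool_rot: [-0.099, 0.995, -0.0, -0.001]
ft_force: [-0.5, 0.6, 0.9]
grip_width: 0.0853
grasp_force: 0.0
```

Emit:
send_rows --steps "1 0 0 0 0 0 0;1 0 0 0 0 0 0;1 0 0 0 0 0 0;1 0 0 0 0 0 0;1 0 0 0 0 0 0"

```text
clock: 2.8
eef_pos: [0.4962, 0.3099, 0.0085]
tool_rot: [-0.099, 0.995, 0.0, 0.001]
ft_force: [-0.1, 0.7, 0.3]
grip_width: 0.0855
grasp_force: 0.0
```

Good; go down 3 mm more and close.

Emit:
send_rows --steps "0.3 0 -0.001 -0.003 0 0 0;0 0 0 0 0 0 0;-0.3 0 0 0 0 0 0;-0.6 0 0 0 0 0 0;-1 0 0 0 0 0 0"

```text
clock: 3.22
eef_pos: [0.4957, 0.3086, 0.0047]
tool_rot: [-0.099, 0.995, -0.0, -0.0]
ft_force: [-0.1, 0.7, -0.1]
grip_width: 0.0259
grasp_force: 0.0
```

Emit:
send_rows --steps "-1 0 0 0 0 0 0;-1 0 0 0 0 0 0;-1 0 0 0 0 0 0;-1 0 0 0 0 0 0;-1 0 0 0 0 0 0"

```text
clock: 3.63
eef_pos: [0.496, 0.3088, 0.005]
tool_rot: [-0.099, 0.995, 0.0, 0.0]
ft_force: [0.3, 0.3, 2.0]
grip_width: 0.0142
grasp_force: 61.2
```

Emit:
send_rows --steps "-1 0 0 0 0 0 0;-1 0 0 0 0 0 0;-1 0 0 0 0 0 0;-1 0 0 0.01 0 0 0;-1 0 0 0.02 0 0 0"

```text
clock: 4.05
eef_pos: [0.4933, 0.3071, 0.0325]
tool_rot: [-0.099, 0.995, -0.002, -0.003]
ft_force: [-0.6, 0.2, 0.1]
grip_width: 0.0146
grasp_force: 60.9
```

Emit:
send_rows --steps "-1 -0.012 -0.025 0.03 0 0 0.004;-1 -0.012 -0.035 0.03 0 0 0.004;-1 -0.012 -0.036 0.01 0 0 0.004;-1 -0.012 -0.036 0 0 0 0.004;-1 -0.012 -0.036 0 0 0 0.004"

```text
clock: 4.47
eef_pos: [0.4372, 0.144, 0.1025]
tool_rot: [-0.11, 0.994, 0.0, 0.001]
ft_force: [-0.2, -1.0, -0.5]
grip_width: 0.0143
grasp_force: 60.8
```

Emit:
send_rows --steps "-1 -0.013 -0.036 0 0 0 0.004;-1 0 -0.036 0 0 0 0.004;-1 0 -0.036 0 0 0 0.004;-1 0 -0.036 0 0 0 0.004;-1 0 -0.036 0 0 0 0.004"

```text
clock: 4.88
eef_pos: [0.4237, -0.0366, 0.1016]
tool_rot: [-0.12, 0.993, -0.0, 0.0]
ft_force: [1.1, -0.7, -0.5]
grip_width: 0.0142
grasp_force: 60.8
```

Emit:
send_rows --steps "-1 0 -0.006 0 0 0 0;-1 0 0 0 0 0 0;-1 0 0 0 0 0 0;-1 0 0 0 0 0 0;-1 0 0 0 0 0 0"

```text
clock: 5.3
eef_pos: [0.4242, -0.0397, 0.1011]
tool_rot: [-0.12, 0.993, 0.0, -0.0]
ft_force: [-0.7, -0.0, -0.1]
grip_width: 0.0146
grasp_force: 60.8
```

```bash
python3 - <<'E'
from workcell import *
from h import *
o=get_obs();c=camera("wrist");np.savez("pics/w3.npz",**c,**{"o_"+k:v for k,v in o.items()})
print(o["eef_pos"].round(4),o["tool_rot"].round(4),o["joint_pos"].round(3),o["ft_force"].round(2))
t=camera("top");np.savez("pics/top3.npz",**t);s=camera("scene");np.savez("pics/scene3.npz",**s)
a=cv2.resize(t["frame"][130:250,250:350],(500,600),interpolation=2)
b=cv2.resize(c["frame"],(300,188));d=cv2.resize(s["frame"][200:290,260:390],(300,208),interpolation=2)
im=np.zeros((600,800,3),np.uint8);im[:,:500]=a;im[:188,500:]=b;im[200:408,500:]=d
cv2.imwrite("pics/c3.png",im[:,:,::-1])
E
```

```text
[ 0.4242 -0.0397  0.1011] [-1.205e-01  9.927e-01  2.000e-04 -1.000e-04] [-0.093  0.206 -0.404  0.961  0.    -0.335] [-0.73 -0.05 -0.13]
```

View pics/c3.png

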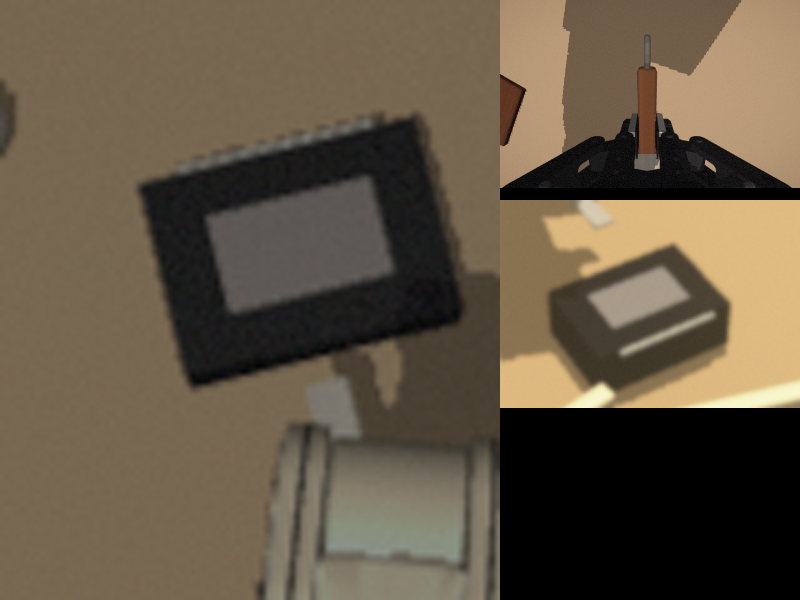

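Crop: the case's back corners are at (140,185) and (415,118), and its grey panel is centred near (301,244). The blade tip is at (325,382), in front of the front wall, slightly left of the notch middle.

```bash
python3 - <<'E'
from h import *
t=dict(np.load("pics/top3.npz"));X=lambda x,y:[250+x/5-.4,130+y/5-.4]
p=plane(t,[X(140,185),X(415,118)],.063)[:,:2];print("back",p,np.degrees(np.arctan2(*(p[1]-p[0])[::-1]))+90)
hsv=cv2.cvtColor(t["frame"],cv2.COLOR_RGB2HSV);g=t["frame"].astype(int).sum(2)
m=np.zeros(g.shape,np.uint8);m[150:215,275:345]=g[150:215,275:345]<120
m2=np.zeros_like(m);m2[160:200,285:335]=(hsv[160:200,285:335,1]<45)&(g[160:200,285:335]>200)
for n,k in(("black",m),("panel",m2)):
    cs=cv2.findContours(k,0,1)[0];q=max(cs,key=cv2.contourArea).reshape(-1,2);w=plane(t,q,.063)[:,:2]
    print(n,cv2.minAreaRect((w*1000).astype(np.float32)))
P=cloud(t);z=P[...,2];k=np.zeros(z.shape,bool);k[150:215,270:350]=1
q=P[k&(z>.062)&(z<.067)];a=np.radians(13.7);x=np.array([np.cos(a),np.sin(a)]);y=np.array([-x[1],x[0]])
u=q[:,:2]@x;v=q[:,:2]@y
for w in(u,v): print("edges",np.percentile(w,[.2,1,50,99,99.8]).round(4))
# blade tip
b=np.zeros_like(m);b[203:220,305:325]=((hsv[...,1]<40)&(g>300))[203:220,305:325]
cs=cv2.findContours(b,0,1)[0];c=max(cs,key=cv2.contourArea).reshape(-1,2);w=plane(t,c,.106)[:,:2];print("blade",w[:,0].max(),cv2.minAreaRect((w*1000).astype(np.float32)))
s=dict(np.load("pics/scene3.npz"));Q=cloud(s);
q=Q[200:290,260:390].reshape(-1,3);q=q[(q[:,2]>.0605)&(q[:,2]<.067)&(q[:,0]>.5)]
u=q[:,:2]@x;v=q[:,:2]@y
for w in(u,v): print("scene edges",np.percentile(w,[.2,1,50,99,99.8]).round(4))
print("case z vs u",np.polyfit(u,q[:,2],1))
E
```

```text
back [[ 0.66248052  0.09884897]
 [ 0.70213949 -0.06508507]] 13.599721322631211
black ((621.11328125, 1.985504150390625), (125.51876831054688, 167.7555694580078), 13.950284004211426)
panel ((626.2957763671875, 4.419033050537109), (59.78689956665039, 99.32167053222656), 13.846872329711914)
edges [0.5499 0.5506 0.6095 0.6715 0.6736]
edges [-0.228  -0.2261 -0.1432 -0.061  -0.0592]
blade 0.5385900748622257 ((522.5929565429688, -14.972138404846191), (31.091144561767578, 21.32646942138672), 13.595338821411133)
scene edges [0.5479 0.5497 0.6113 0.6728 0.6753]
scene edges [-0.2308 -0.2295 -0.1491 -0.0627 -0.0606]
case z vs u [-0.01344342  0.07154735]
```

Emit:
send_rows --steps "-1 0.001 -0.005 -0.02 0 0 0;-1 0 0 -0.02 0 0 0;-1 0 0 -0.012 0 0 0;-1 0 0 0 0 0 0;-1 0 0 0 0 0 0"

```text
clock: 5.87
eef_pos: [0.4246, -0.0454, 0.0487]
tool_rot: [-0.12, 0.993, 0.0, -0.001]
ft_force: [0.3, -0.5, -0.1]
grip_width: 0.0145
grasp_force: 60.8
```

Emit:
send_rows --steps "-1 0 0 0 0 0 0;-1 0 0 0 0 0 0;-1 0 0 0 0 0 0;-1 0 0 0 0 0 0;-1 0 0 0 0 0 0"

```text
clock: 6.28
eef_pos: [0.4257, -0.046, 0.0496]
tool_rot: [-0.119, 0.993, -0.0, 0.001]
ft_force: [-0.5, 1.3, -0.8]
grip_width: 0.0142
grasp_force: 60.8
```

```bash
python3 - <<'E'
from workcell import *
from h import *
o=get_obs();print(o["eef_pos"].round(4),o["tool_rot"].round(4))
x=np.array([.9715,.2368]);y=np.array([-.2368,.9715])
for n in("top","scene"):
    c=camera(n);P=cloud(c);u=P[...,:2]@x;v=P[...,:2]@y;z=P[...,2]
    k=(abs(v+.1445)<.012)&(u>.45)&(u<.53)&(z>.03)&(z<.09)
    for lo in(.46,.48,.50,.51):
        kk=k&(u>lo)&(u<lo+.02);print(n,lo,kk.sum(),np.median(z[kk]).round(4) if kk.any() else "",np.median(v[kk]).round(4) if kk.any() else"")
    print("tip u",np.percentile(u[k],98) if k.any() else "")
E
```

```text
[ 0.4257 -0.046   0.0496] [-1.193e-01  9.929e-01 -1.000e-04  6.000e-04]
top 0.46 0  
top 0.48 25 0.0539 -0.149
top 0.5 54 0.0539 -0.1447
top 0.51 34 0.054 -0.1443
tip u 0.5218570133052532
scene 0.46 37 0.0535 -0.144
scene 0.48 35 0.0534 -0.1442
scene 0.5 40 0.0531 -0.146
scene 0.51 25 0.0532 -0.1447
tip u 0.5201594148000142
```

Emit:
send_rows --steps "-1 0.012 0.003 0.001 0 0 0;-1 0.012 0.003 0 0 0 0;-1 0.011 0.003 0 0 0 0;-1 0 0 0 0 0 0;-1 0 0 0 0 0 0"

```text
clock: 6.8
eef_pos: [0.4603, -0.0369, 0.05]
tool_rot: [-0.12, 0.993, -0.0, -0.0]
ft_force: [-0.5, -0.9, -1.1]
grip_width: 0.0143
grasp_force: 60.8
```

Emit:
send_rows --steps "-1 0.008 0.002 0 0 0 0;-1 0.008 0.002 0 0 0 0;-1 0.006 0.001 0 0 0 0;-1 0 0 0 0 0 0;-1 0 0 0 0 0 0"

```text
clock: 7.22
eef_pos: [0.4826, -0.0319, 0.05]
tool_rot: [-0.119, 0.993, -0.0, -0.0]
ft_force: [-0.6, -0.1, -0.1]
grip_width: 0.0143
grasp_force: 60.8
```

```bash
python3 - <<'E'
from workcell import *
from h import *
o=get_obs();print(o["eef_pos"].round(4),o["tool_rot"].round(4),o["ft_force"].round(2),o["ft_torque"].round(2))
c=camera("scene");t=camera("top")
a=cv2.resize(c["frame"][190:290,250:380],(520,400),interpolation=2);b=cv2.resize(t["frame"][145:225,275:345],(280,320),interpolation=2)
im=np.zeros((400,800,3),np.uint8);im[:,:520]=a;im[:320,520:]=b;cv2.imwrite("pics/c4.png",im[:,:,::-1])
E
```

```text
[ 0.4826 -0.0319  0.05  ] [-0.1194  0.9928 -0.     -0.    ] [-0.59 -0.14 -0.09] [-0.    0.05 -0.01]
```

View pics/c4.png

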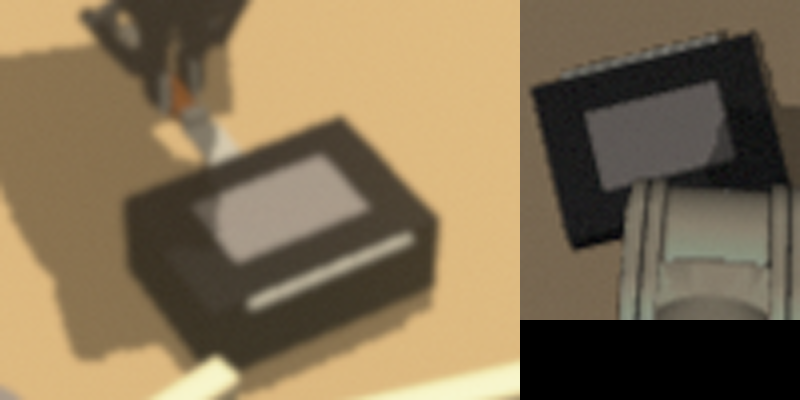

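Blade is in the notch: the picture shows it meeting the front wall under the cover at about (220,155), and there is no contact force. Lever up.

Emit:
send_rows --steps "-1 0 0 0.006 0 0 0;-1 0.001 0 0.007 0 0 0;-1 0.001 0 0.01 0 0 0;-1 0.001 0 0.01 0 0 0;-1 0.001 0 0.01 0 0 0"

```text
clock: 7.73
eef_pos: [0.4857, -0.0319, 0.0937]
tool_rot: [-0.119, 0.993, 0.0, -0.001]
ft_force: [0.9, -0.5, -2.9]
grip_width: 0.014
grasp_force: 60.4
```

Emit:
send_rows --steps "-1 0.004 0.001 0.006 0 0 0;-1 0.004 0.001 0.006 0 0 0;-1 0.004 0.001 0.006 0 0 0;-1 0.004 0.001 0.006 0 0 0;-1 0.005 0.001 0.006 0 0 0"

```text
clock: 8.15
eef_pos: [0.5075, -0.0268, 0.1234]
tool_rot: [-0.119, 0.993, 0.0, -0.0]
ft_force: [-0.9, 1.0, -3.7]
grip_width: 0.0141
grasp_force: 60.5
```

```bash
cat > chk.py <<'E'
from workcell import *
from h import *
o=get_obs();p=o["eef_pos"];print(p.round(4),o["tool_rot"].round(4),o["ft_force"].round(2),o["ft_torque"].round(2))
x=np.array([.9715,.2368]);y=np.array([-.2368,.9715]);print("tip expected u,v,z",p[:2]@x+.117,p[:2]@y,p[2]+.004)
for n in("scene","top"):
    c=camera(n);P=cloud(c);u=P[...,:2]@x;v=P[...,:2]@y;z=P[...,2];g=c["frame"].astype(int).sum(2)
    k=(v>-.235)&(v<-.16)&(u>.5)&(u<.72)&(z>.075)&(z<.24)&(g<(260 if n=="scene" else 120))
    if k.sum()>20: print(n,k.sum(),"cover pts: top z",np.percentile(z[k],98),"u range",np.percentile(u[k],[2,98]),"angle",np.degrees(np.median(np.arctan2(z[k]-.06,.670-u[k]))))
E
python3 chk.py
```

```text
[ 0.5075 -0.0268  0.1234] [-1.193e-01  9.929e-01  2.000e-04 -3.000e-04] [-0.91  0.97 -3.74] [-0.02  0.43  0.04]
tip expected u,v,z 0.6036498097262363 -0.1461847227603894 0.12735075773004137
scene 847 cover pts: top z 0.223815723575153 u range [0.50058962 0.65886928] angle 48.78746525039825
top 273 cover pts: top z 0.15174882234956263 u range [0.59640762 0.6619939 ] angle 52.663161082491314
```

Cover is at about 50° with small forces. Push on.

Emit:
send_rows --steps "-1 0.006 0.0015 0.003 0 0 0;-1 0.006 0.0015 0.003 0 0 0;-1 0.006 0.0015 0.003 0 0 0;-1 0.006 0.0015 0.003 0 0 0;-1 0.006 0.0015 0.003 0 0 0"

```text
clock: 8.67
eef_pos: [0.5381, -0.0193, 0.1384]
tool_rot: [-0.119, 0.993, -0.0, 0.0]
ft_force: [-1.4, -0.9, -0.7]
grip_width: 0.0143
grasp_force: 60.8
```

Emit:
send_rows --steps "-1 0.007 0.0017 0 0 0 0;-1 0.007 0.0017 0 0 0 0;-1 0.007 0.0017 0 0 0 0;-1 0.007 0.0017 0 0 0 0;-1 0.007 0.0017 0 0 0 0"

```text
clock: 9.08
eef_pos: [0.5733, -0.0108, 0.1381]
tool_rot: [-0.119, 0.993, 0.0, 0.0]
ft_force: [-2.2, -0.3, 0.9]
grip_width: 0.0145
grasp_force: 60.9
```

Emit:
send_rows --steps "-1 0.005 0.001 -0.001 0 0 0;-1 0.005 0.001 -0.001 0 0 0;-1 0.004 0.001 -0.001 0 0 0;-1 0.004 0.001 0 0 0 0;-1 0.004 0.001 0 0 0 0"

```text
clock: 9.5
eef_pos: [0.5941, -0.0059, 0.1346]
tool_rot: [-0.119, 0.993, -0.0, -0.001]
ft_force: [-2.0, -0.9, -2.2]
grip_width: 0.014
grasp_force: 60.8
```

```bash
python3 chk.py
```

```text
[ 0.5941 -0.0059  0.1346] [-1.193e-01  9.929e-01 -0.000e+00 -7.000e-04] [-2.05 -0.89 -2.23] [-0.1   0.47 -0.02]
tip expected u,v,z 0.692797294459748 -0.14645695620761628 0.13864263057639775
scene 903 cover pts: top z 0.23706667208411694 u range [0.57025473 0.70951065] angle 110.25949287036742
```

Cover is past upright, about 105°. Back away and carry the spatula to the stand.

Emit:
send_rows --steps "-1 -0.02 -0.005 0 0 0 0;-1 -0.02 -0.005 0 0 0 0;-1 -0.02 -0.005 0 0 0 0;-1 -0.02 -0.005 0.01 0 0 0;-1 -0.02 -0.005 0.02 0 0 0"

```text
clock: 10.02
eef_pos: [0.4916, -0.031, 0.1631]
tool_rot: [-0.119, 0.993, 0.0, -0.002]
ft_force: [0.2, -0.8, 0.3]
grip_width: 0.0145
grasp_force: 60.8
```

Emit:
send_rows --steps "-1 -0.014 -0.02 0.026 0 0 0.105;-1 -0.014 -0.02 0.026 0 0 0.105;-1 -0.014 -0.02 0.026 0 0 0.105;-1 -0.014 -0.02 0.026 0 0 0.105;-1 -0.014 -0.02 0.026 0 0 0.105"

```text
clock: 10.43
eef_pos: [0.4237, -0.1317, 0.2968]
tool_rot: [-0.375, 0.927, -0.001, 0.001]
ft_force: [-0.2, -0.0, -1.0]
grip_width: 0.014
grasp_force: 60.8
```

Emit:
send_rows --steps "-1 0 -0.013 0 0 0 0.105;-1 0 -0.013 0 0 0 0.105;-1 0 -0.013 0 0 0 0.105;-1 0 -0.013 0 0 0 0.105;-1 0 -0.013 0 0 0 0.105"

```text
clock: 10.85
eef_pos: [0.4245, -0.1968, 0.2956]
tool_rot: [-0.603, 0.798, -0.001, 0.0]
ft_force: [0.1, 0.5, -0.9]
grip_width: 0.0142
grasp_force: 60.8
```

Emit:
send_rows --steps "-1 0 0 0 0 0 0;-1 0 0 0 0 0 0;-1 0 0 0 0 0 0;-1 0 0 0 0 0 0;-1 0 0 0 0 0 0"

```text
clock: 11.27
eef_pos: [0.4244, -0.1954, 0.2952]
tool_rot: [-0.601, 0.799, -0.0, 0.0]
ft_force: [-0.4, 0.4, -0.7]
grip_width: 0.0141
grasp_force: 60.8
```

```bash
python3 chk.py; python3 - <<'E'
from workcell import *
from h import *
o=get_obs();c=camera("wrist");np.savez("pics/w5.npz",**c,**{"o_"+k:v for k,v in o.items()});print(o["joint_pos"].round(2))
s=camera("scene");np.savez("pics/s5.npz",**s)
im=np.zeros((600,800,3),np.uint8);im[:400,:640]=c["frame"];im[:400,640:]=cv2.resize(s["frame"][100:220,160:208],(160,400))
im[400:600,:267]=cv2.resize(s["frame"][170:290,220:380],(267,200));cv2.imwrite("pics/c5.png",im[:,:,::-1])
E
```

```text
[ 0.4244 -0.1954  0.2952] [-6.009e-01  7.993e-01 -0.000e+00  1.000e-04] [-0.36  0.45 -0.66] [-0.03 -0.02  0.  ]
tip expected u,v,z 0.4829929476906194 -0.2902923758209383 0.2991854248046568
scene 518 cover pts: top z 0.16992879563090646 u range [0.68149769 0.71098883] angle 112.52358092756982
top 120 cover pts: top z 0.17286195539269406 u range [0.67787838 0.70874718] angle 108.79564463382702
[-0.43  0.16  0.06  1.48  0.   -1.72]
```

View pics/c5.png

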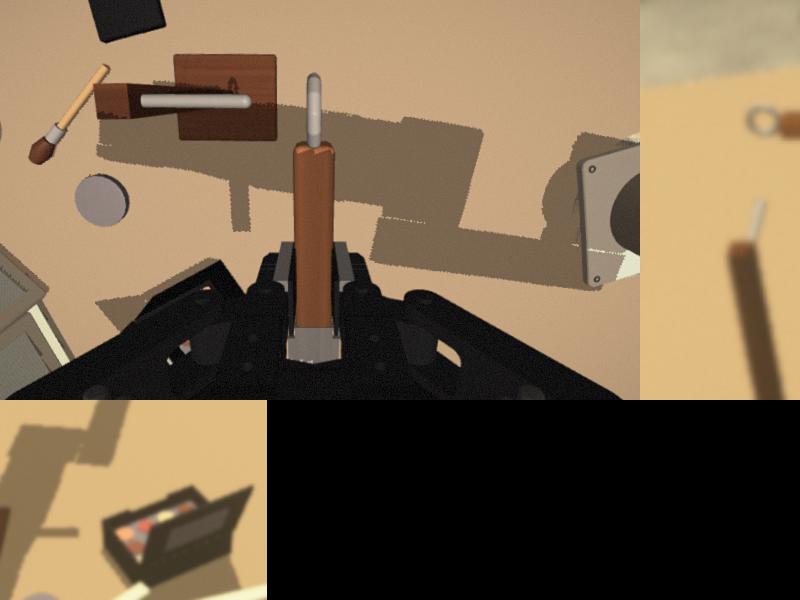

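Wrist view: the peg runs from (140,101) to its tip at (250,101) and the loop stands at (314,74–145). The case is open beyond upright. I'll measure the peg and loop from this view.

```bash
cat > pl.py <<'E'
from h import *
def run(c,o,row0=85,row1=118,c1=262):
    P=cloud(c,o);f=c["frame"].astype(int);hsv=cv2.cvtColor(c["frame"],cv2.COLOR_RGB2HSV);z=P[...,2]
    g=(hsv[...,1]<60)&(f.sum(2)>250)
    k=g&(z>.225)&(z<.275)&(np.hypot(P[...,0]-.47,P[...,1]+.28)<.06);k&=np.hypot(P[...,0]-o["eef_pos"][0],P[...,1]-o["eef_pos"][1])>0
    return P,g,k
E
python3 - <<'E'
from pl import *
c=dict(np.load("pics/w5.npz"));o={k[2:]:v for k,v in c.items() if k[:2]=="o_"}
P,g,k=run(c,o)
k2=np.zeros_like(k);k2[92:112,135:258]=g[92:112,135:258]
q=P[k2];q=q[(q[:,2]>.23)&(q[:,2]<.27)];m=q.mean(0);d=np.linalg.svd(q-m)[2][0];d*=np.sign(-d[0]);t=(q-m)@d
print("peg",len(q),"dir",d.round(3),"yaw",np.degrees(np.arctan2(-d[1],-d[0])),"surface ends",(m+d*t.min()).round(4),(m+d*t.max()).round(4))
v,u=np.nonzero(k2);print("px",u.min(),u.max(),v.min(),v.max(), "tip by plane z=.2525",plane(c,[[u.max(),101]],.2525,o))
l=np.zeros_like(k);l[70:147,304:326]=g[70:147,304:326]
q=P[l];q=q[(q[:,2]>.28)&(q[:,2]<.34)];print("loop",len(q),"xy mean",q.mean(0).round(4),"min",np.percentile(q,2,axis=0).round(4),"max",np.percentile(q,98,axis=0).round(4))
a=2*np.arcsin(.6009);s=np.array([np.cos(a),np.sin(a)]);print("yaw",np.degrees(a),"eye predicted",o["eef_pos"][:2]-.0648*s,o["eef_pos"][2]+.0092)
w=(q[:,:2]-o["eef_pos"][:2])@s;print("loop along spatula from TCP",np.percentile(w,[1,99]),"lateral",np.median((q[:,:2]-o["eef_pos"][:2])@[-s[1],s[0]]))
i=w<np.percentile(w,60)
for lo in np.arange(-.082,-.05,.005):
    j=abs(w-lo)<.0025;print(round(lo,3),j.sum(),np.median(q[j,2]-o["eef_pos"][2]).round(4) if j.any() else "")
E
```

```text
peg 1392 dir [-0.935  0.289  0.205] yaw -17.14922809085362 surface ends [ 0.4971 -0.2882  0.2426] [ 0.4363 -0.2694  0.2559]
px 141 250 94 107 tip by plane z=.2525 [[ 0.43612848 -0.26936308  0.2525    ]]
loop 964 xy mean [ 0.4057 -0.2579  0.3156] min [ 0.4014 -0.2689  0.3098] max [ 0.41   -0.2463  0.3187]
yaw 73.86876525500237 eye predicted [ 0.40637605 -0.25772099] 0.30436863445792117
loop along spatula from TCP [-0.07716112 -0.05274063] lateral 0.000748166665050862
-0.082 0 
-0.077 92 0.0163
-0.072 212 0.0201
-0.067 210 0.0223
-0.062 209 0.0224
-0.057 180 0.0205
-0.052 61 0.017
```

Emit:
send_rows --steps "-1 -0.001 -0.0033 -0.015 0 0 0;-1 0 0 -0.015 0 0 0;-1 0 0 -0.013 0 0 0;-1 0 0 0 0 0 0;-1 0 0 0 0 0 0"

```text
clock: 11.88
eef_pos: [0.4229, -0.199, 0.2517]
tool_rot: [-0.601, 0.799, 0.001, -0.0]
ft_force: [0.8, -0.1, -0.2]
grip_width: 0.0144
grasp_force: 60.8
```

Emit:
send_rows --steps "-1 0.008 -0.0023 -0.002 0 0 0;-1 0.008 -0.0023 -0.002 0 0 0;-1 0.005 -0.0015 -0.001 0 0 0;-1 0 0 0 0 0 0;-1 0 0 0 0 0 0"

```text
clock: 12.3
eef_pos: [0.4448, -0.2055, 0.247]
tool_rot: [-0.601, 0.799, 0.0, -0.0]
ft_force: [0.4, -0.5, -0.0]
grip_width: 0.0144
grasp_force: 60.8
```

```bash
cat > eye.py <<'E'
from workcell import *
from pl import *
o=get_obs();c=camera("wrist");P,g,k=run(c,o)
p=o["eef_pos"];r=R.from_quat(o["tool_rot"]).as_matrix();y=r[:2,1];s=np.array([y[1],-y[0]]);s/=np.hypot(*s);px=np.array([s[1],-s[0]])
e=p[:2]-.0648*s;ez=p[2]+.0087;print("tcp",p.round(4),o["ft_force"].round(2),"eye",e.round(4),ez)
d=P[...,:2]-e;a=d@px;b=d@s;z=P[...,2]
k=g&(abs(b)<.015)&(a>.008)&(a<.11)&(z>.228)&(z<.262)
for lo in np.arange(.01,.1,.012):
    j=k&(a>lo)&(a<lo+.012)
    if j.sum()>10: print("ahead",lo.round(3),j.sum(),"lateral mid of peg-eye",((np.percentile(b[j],3)+np.percentile(b[j],97))/2).round(4),"axis z",(np.percentile(z[j],90)-.0036).round(4))
print("peg tip ahead",np.percentile(a[k],.5) if k.any() else "")
np.savez("pics/wl.npz",f=c["frame"])
E
python3 eye.py
```

```text
tcp [ 0.4448 -0.2055  0.247 ] [ 0.41 -0.52 -0.03] eye [ 0.4268 -0.2677] 0.25573722499259977
ahead 0.01 563 lateral mid of peg-eye 0.0009 axis z 0.2524
ahead 0.022 521 lateral mid of peg-eye 0.0008 axis z 0.25
ahead 0.034 504 lateral mid of peg-eye 0.0005 axis z 0.2475
ahead 0.046 458 lateral mid of peg-eye 0.0003 axis z 0.2448
ahead 0.058 426 lateral mid of peg-eye 0.0002 axis z 0.2423
ahead 0.07 39 lateral mid of peg-eye 0.0001 axis z 0.2405
peg tip ahead 0.009375722468866636
```

Emit:
send_rows --steps "-1 0.01 -0.003 -0.002 0 0 0;-1 0.01 -0.003 -0.002 0 0 0;-1 0.01 -0.003 -0.002 0 0 0;-1 0.01 -0.003 -0.003 0 0 0;-1 0 0 0 0 0 0"

```text
clock: 12.77
eef_pos: [0.4862, -0.2179, 0.2368]
tool_rot: [-0.601, 0.799, 0.0, -0.0]
ft_force: [-0.2, 0.1, 0.5]
grip_width: 0.0143
grasp_force: 60.8
```

Emit:
send_rows --steps "-1 0 0 0 0 0 0;-1 0 0 0 0 0 0;-1 0 0 0 0 0 0;-1 0 0 0 0 0 0;-1 0 0 0 0 0 0"

```text
clock: 13.18
eef_pos: [0.4841, -0.2173, 0.2384]
tool_rot: [-0.601, 0.799, -0.0, 0.0]
ft_force: [0.2, -0.6, -1.3]
grip_width: 0.0143
grasp_force: 60.8
```

```bash
python3 eye.py; python3 - <<'E'
from workcell import *
import cv2,numpy as np
s=camera("scene");f=np.load("pics/wl.npz")["f"]
im=np.zeros((400,800,3),np.uint8);im[:,:450]=f[:,100:550];im[:,450:]=cv2.resize(s["frame"][130:230,160:247],(350,400),interpolation=2);cv2.imwrite("pics/c6.png",im[:,:,::-1])
E
```

```text
tcp [ 0.4841 -0.2173  0.2384] [ 0.15 -0.65 -1.33] eye [ 0.4661 -0.2795] 0.24707899111229803
ahead 0.01 559 lateral mid of peg-eye 0.0009 axis z 0.2438
ahead 0.022 362 lateral mid of peg-eye 0.0006 axis z 0.2417
peg tip ahead 0.008062383681814625
```

View pics/c6.png

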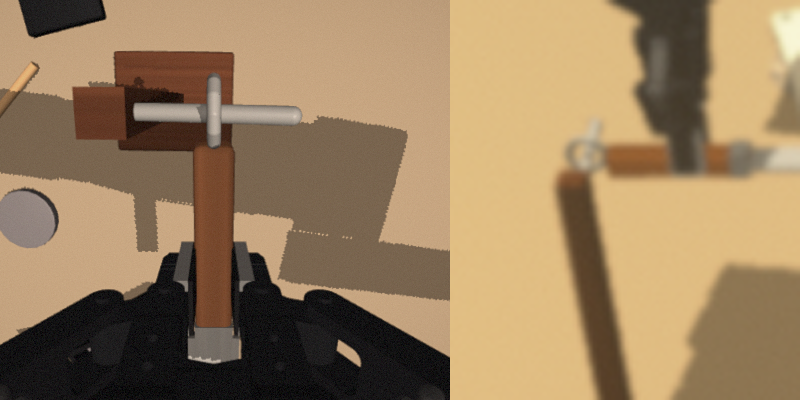

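The loop is threaded mid-peg (wrist view: ring at (213,110) around the peg from (135,112) to (300,115)). Slant the blade down about the peg, let the loop rest, then release.

Emit:
send_rows --steps "-1 -0.0004 -0.0014 -0.0055 -0.084 0.024 0;-1 -0.0004 -0.0014 -0.0055 -0.084 0.024 0;-1 -0.0004 -0.0014 -0.0055 -0.084 0.024 0;-1 0 0 0 0 0 0;-1 0 0 0 0 0 0"

```text
clock: 13.7
eef_pos: [0.483, -0.2204, 0.2212]
tool_rot: [-0.597, 0.792, -0.078, -0.104]
ft_force: [-0.5, -0.4, -1.1]
grip_width: 0.0144
grasp_force: 60.8
```

Emit:
send_rows --steps "-1 -0.0008 -0.0027 -0.005 -0.084 0.024 0;-1 -0.0008 -0.0027 -0.005 -0.084 0.024 0;-1 -0.0008 -0.0027 -0.005 -0.084 0.024 0;-1 0 0 0 0 0 0;-1 0 0 -0.003 0 0 0"

```text
clock: 14.12
eef_pos: [0.481, -0.2295, 0.2037]
tool_rot: [-0.581, 0.772, -0.155, -0.206]
ft_force: [0.6, -0.6, 0.1]
grip_width: 0.0146
grasp_force: 60.8
```

```bash
python3 - <<'E'
from workcell import *
import cv2,numpy as np
from h import *
o=get_obs();print(o["eef_pos"].round(4),R.from_quat(o["tool_rot"]).as_matrix().round(3).tolist(),o["ft_force"].round(2),o["ft_torque"].round(2),o["joint_pos"].round(2))
r=R.from_quat(o["tool_rot"]).as_matrix()
zs=-r[:,2];ys=r[:,1];xs=np.cross(ys,zs);print("eye",(o["eef_pos"]-.0648*xs+.0087*zs).round(4))
E
```

```text
[ 0.481  -0.2295  0.2037] [[-0.241, -0.961, -0.137], [-0.833, 0.277, -0.479], [0.498, -0.001, -0.867]] [ 0.64 -0.63  0.14] [ 0.51 -0.16 -0.02] [-0.16  0.35 -0.03  1.26 -0.52 -1.43]
eye [ 0.4666 -0.2794  0.2435]
```

Emit:
send_rows --steps "-1 0 0 -0.002 0 0 0;-1 0 0 0 0 0 0;-1 0 0 0 0 0 0;0 0 0 0 0 0 0;1 0 0 0 0 0 0"

```text
clock: 14.53
eef_pos: [0.4808, -0.2302, 0.2023]
tool_rot: [-0.58, 0.772, -0.157, -0.206]
ft_force: [-0.7, -0.2, 0.9]
grip_width: 0.0376
grasp_force: 0.0
```

Emit:
send_rows --steps "1 0 0 0 0 0 0;1 0 0 0 0 0 0;1 0.004 0.014 0.026 0 0 0;1 0.004 0.014 0.026 0 0 0;1 0.004 0.014 0.026 0 0 0"

```text
clock: 14.95
eef_pos: [0.4922, -0.1873, 0.2803]
tool_rot: [-0.58, 0.772, -0.156, -0.207]
ft_force: [1.7, -0.4, 0.3]
grip_width: 0.0851
grasp_force: 0.0
```

Emit:
send_rows --steps "1 0.002 0.014 0.026 0 0 0;1 -0.02 0.02 0.02 0 0 0;1 -0.03 0.02 0.01 0 0 0;1 -0.03 0.02 0 0 0 0;1 -0.02 0 0 0 0 0"

```text
clock: 15.37
eef_pos: [0.3934, -0.1114, 0.3364]
tool_rot: [-0.582, 0.771, -0.156, -0.206]
ft_force: [-0.2, 0.3, -0.9]
grip_width: 0.0856
grasp_force: 0.0
```

Emit:
send_rows --steps "1 0 0 0 0 0 0;1 0 0 0 0 0 0;1 0 0 0 0 0 0;1 0 0 0 0 0 0;1 0 0 0 0 0 0"

```text
clock: 15.78
eef_pos: [0.3954, -0.1139, 0.3352]
tool_rot: [-0.58, 0.772, -0.156, -0.207]
ft_force: [0.2, -0.1, -0.3]
grip_width: 0.0853
grasp_force: 0.0
```

Emit:
send_rows --steps "1 0 0 0 0 0 0;1 0 0 0 0 0 0;1 0 0 0 0 0 0;1 0 0 0 0 0 0;1 0 0 0 0 0 0"

```text
clock: 16.2
eef_pos: [0.3947, -0.1137, 0.3355]
tool_rot: [-0.58, 0.772, -0.156, -0.207]
ft_force: [0.5, 1.2, 0.2]
grip_width: 0.0853
grasp_force: 0.0
```

Emit:
send_rows --steps "1 0 0 0 0 0 0;1 0 0 0 0 0 0;1 0 0 0 0 0 0;1 0 0 0 0 0 0;1 0 0 0 0 0 0"

```text
clock: 16.62
eef_pos: [0.3947, -0.1137, 0.3356]
tool_rot: [-0.58, 0.772, -0.156, -0.207]
ft_force: [-0.6, -0.6, 0.1]
grip_width: 0.0853
grasp_force: 0.0
```

Emit:
send_rows --steps "1 0 0 0 0 0 0;1 0 0 0 0 0 0;1 0 0 0 0 0 0;1 0 0 0 0 0 0;1 0 0 0 0 0 0"

```text
clock: 17.03
eef_pos: [0.3947, -0.1137, 0.3356]
tool_rot: [-0.58, 0.772, -0.156, -0.207]
ft_force: [0.7, 0.1, -0.3]
grip_width: 0.0855
grasp_force: 0.0
```

Emit:
send_rows --steps "1 0 0 0 0 0 0;1 0 0 0 0 0 0;1 0 0 0 0 0 0;1 0 0 0 0 0 0;1 0 0 0 0 0 0"

```text
clock: 17.45
eef_pos: [0.3947, -0.1137, 0.3356]
tool_rot: [-0.58, 0.772, -0.156, -0.207]
ft_force: [-0.5, 0.2, 0.1]
grip_width: 0.0855
grasp_force: 0.0
```

Emit:
send_rows --steps "1 0 0 0 0 0 0;1 0 0 0 0 0 0;1 0 0 0 0 0 0;1 0 0 0 0 0 0;1 0 0 0 0 0 0"

```text
clock: 17.87
eef_pos: [0.3947, -0.1137, 0.3356]
tool_rot: [-0.58, 0.772, -0.156, -0.207]
ft_force: [-0.2, 0.1, -0.4]
grip_width: 0.0856
grasp_force: 0.0
```

Emit:
send_rows --steps "1 0 0 0 0 0 0;1 0 0 0 0 0 0;1 0 0 0 0 0 0;1 0 0 0 0 0 0;1 0 0 0 0 0 0"

```text
clock: 18.28
eef_pos: [0.3947, -0.1137, 0.3356]
tool_rot: [-0.58, 0.772, -0.156, -0.207]
ft_force: [-0.1, 0.2, -0.4]
grip_width: 0.0853
grasp_force: 0.0
```

Emit:
send_rows --steps "1 0 0 0 0 0 0;1 0 0 0 0 0 0;1 0 0 0 0 0 0;1 0 0 0 0 0 0;1 0 0 0 0 0 0"

```text
clock: 18.7
eef_pos: [0.3947, -0.1137, 0.3356]
tool_rot: [-0.58, 0.772, -0.156, -0.207]
ft_force: [1.0, 0.1, -0.6]
grip_width: 0.0851
grasp_force: 0.0
```

Emit:
send_rows --steps "1 0 0 0 0 0 0;1 0 0 0 0 0 0;1 0 0 0 0 0 0;1 0 0 0 0 0 0;1 0 0 0 0 0 0"

```text
clock: 19.12
eef_pos: [0.3947, -0.1137, 0.3356]
tool_rot: [-0.58, 0.772, -0.156, -0.207]
ft_force: [-0.5, 0.4, -0.1]
grip_width: 0.0851
grasp_force: 0.0
```

```bash
python3 chk.py; python3 - <<'E'
from workcell import *
import cv2,numpy as np
s=camera("scene");import time
for i in range(6): s2=camera("scene")
d=np.abs(s["frame"].astype(int)-s2["frame"]).sum(2)[140:270,170:260];print("diff max/mean",d.max(),d.mean())
t=camera("top")
im=np.zeros((600,800,3),np.uint8);im[:,:450]=cv2.resize(s2["frame"][150:270,165:255],(450,600),interpolation=2);im[:219,450:]=cv2.resize(s2["frame"],(350,219));im[250:469,450:]=cv2.resize(t["frame"],(350,219));cv2.imwrite("pics/c7.png",im[:,:,::-1])
E
```

```text
[ 0.3947 -0.1137  0.3356] [-0.5804  0.772  -0.1564 -0.2066] [-0.46  0.41 -0.06] [ 0.48 -0.09 -0.  ]
tip expected u,v,z 0.4735308981500449 -0.20388336583175345 0.339583484084029
scene 535 cover pts: top z 0.16977894023507759 u range [0.68171522 0.71089574] angle 112.43384424132653
top 119 cover pts: top z 0.1735374063522684 u range [0.6775732  0.70873595] angle 108.69994128386739
diff max/mean 44 2.2688034188034187
```

View pics/c7.png

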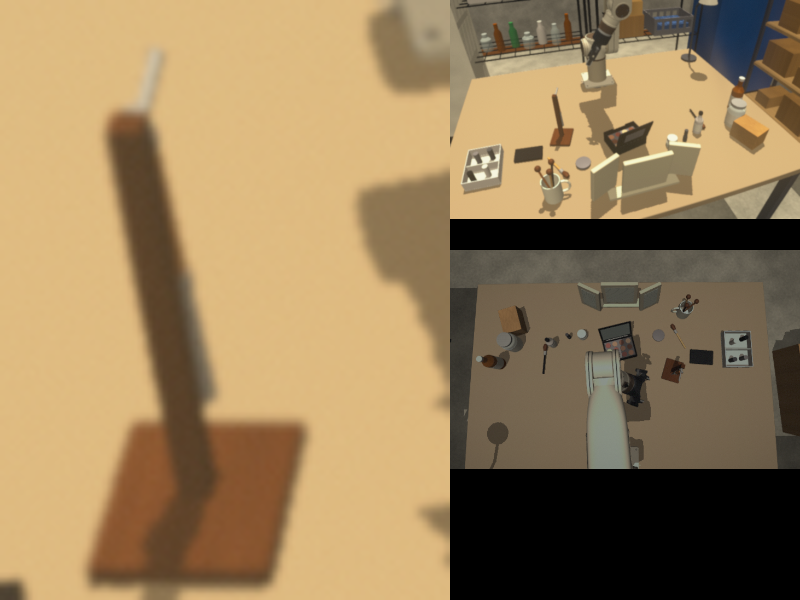

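Picture: the blade hangs straight down beside the post at (185–210, 280–400), and two frames taken 0.3 s apart differ only by noise. The cover stands open and the other items are in place.

```bash
python3 -c "
from workcell import *
print(job_done())"
```

```text
the job is handed in; nothing more can be done
None
```

I levered the case cover open to about 105°, hung the spatula by its loop on the peg where it came to rest, left the other things in place, and handed the job in at about 20 s (the result of the judging was not shown).

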